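# Drop a sauce tin through the self-closing wash-up flap

## Robot

A 6-joint arm with a two-finger parallel gripper is mounted at the origin on the work surface. World frame = base frame: x ahead of the robot, y to its left, z up, the work surface at z = 0. Lengths are in m, angles in rad, forces in N, time in s.
With the tool pointing down it reaches from about 0.35 to 0.775 m from the base axis. Payload 5.5 kg.
Tool frame: the origin (TCP) lies on the front face of the gripper's body, between the roots of the fingers; the fingertips stand 73 mm ahead of it and the grasp point (between the pads) lies 54 mm ahead of it; z points along the fingers, x is the direction in which the jaws open and shut, and the axes are right-handed (so a half turn about z gives the same grasp; the last joint's range is limited). The gripper opens to 85 mm and grips with 20 to 120 N. Pads are 22 mm wide; open, the fingers measure 114 mm over their backs; the gripper's body (76 mm by 85 mm) begins 54 mm behind the grasp point. The pads swing forward as they close: fully open they stand 13 mm farther back than shut.
Start: joints at [-0.14, 0.313, 0.046, 1.304, 0, 1.431], TCP at [0.575, -0, 0.304] pointing down, gripper open.
Joint ranges: [-2.76, 2.76], [-0.86, 1.69], [-1.03, 1.26], [-2.2, 2.34], [-1.47, 1.5], [-3.14, 3.14]. Speed limits (rad/s): [2.57, 2.57, 3.14, 3.14, 3.14, 3.14].

## Interface

Orientations are given as a unit quaternion [w, x, y, z].
In Python, from plant import ctrl, vision gives the robot as it stands.
- The arm moves only by the shell command python3 -m jog 'ROWS' [FORCE]. ROWS is JSON, a list of rows, each a list of 7 numbers: the turn, a rotation vector about the tool's x, y, z each as a share of 90 degrees, from -1 to 1, then the shift along the tool's x, y, z each as a share of 750 mm, from -1 to 1, then the opening, from -1 (shut) to 1 (fully open). In form: [[ax, ay, az, dx, dy, dz, jaw], ...]. A call has 1 to 8 rows; each row shifts and turns the commanded pose from where the row before left it, along the tool's axes as they then stand; what a row does not reach is not made up. A row lasts 1/8 s, in which the tool goes at most 62.5 mm and 10.7 degrees, less where a joint would pass 70% of its speed; a pose out of reach is approached as far as the arm can. A call with a number of a shift or a turn outside -1 to 1 is refused whole. A call with a gripper value outside its range is refused whole. The fingers move at their own pace and stop on an object; FORCE is the grip in N (left out, the last holds). Time passes only in rows, so rows that do not move let the fingers close. It gives the time, the measured TCP pose, the force and the opening at its end, in the units of the state.
- ctrl.read_state(): the state, without advancing time (a new reading comes with each control period).
- vision.capture(name): name is "scene" or "side" or "wrist"; returns a dict with "image" (400x640x3 uint8, blue, green, red), "K" (3x3 intrinsics, pixels), "distortion" ([k1, k2, p1, p2, k3] as OpenCV has them; the pictures are not rectified), "rvec" (rotation vector, rad) and "tvec" (3), from world to camera coordinates, as OpenCV has them; the wrist camera has in their place "T_tool_cam" (4x4, takes a point from camera to tool coordinates, whose origin is the TCP and whose axes are the tool frame's). Camera axes: x right, y down, z forward; pixel columns grow to the right and rows downward; lengths in m; the calibration is good to about 2 mm. A picture is of the moment at which its call begins: read the wrist's pose just before it. There is no depth.
- ctrl.close_job(): hands the job in, once; it reports no verdict.
The state is a dict: "time_s": time; "joint_positions": joint angles; "dq": joint speeds; "effort": joint torques, N m; "tool_pos": TCP position; "tcp_rot": TCP orientation; "ft_force": force on the tool from outside, world axes, zero at the start; "ft_torque": the same for the moment, N m; "grip_width": finger opening in m.
Only numpy, scipy, OpenCV 4.12 (cv2) and the standard library are available. Lean on these libraries where they do the work, as an engineer would, in place of code of your own. Each camera call takes 0.05 s, during which the arm holds its last target. There are 200 camera calls.

## Task

Send the round sauce tin on top of the grey wash-up drop box down into the box: with one finger push the steel flap open by its upright push plate, and while that finger holds the flap open, push the tin along its lane with the other finger until it drops through the mouth. Do not pick the tin up. Then come away so that the flap springs shut, and leave the other things where they are.

Things in the scene. Friction and masses are not known exactly. Their poses are not given: they have to be found in the camera images.
- hopper: Grey sheet-metal drop box fixed on the table, 274 (x) by 255 (y) by 170 mm high, flat closed top (hopper x -170 to 108, y -140 to 115) with one flapped mouth; far wall (+x) clear plastic, empty inside, floor 4 mm above the table. Origin on the table under the middle of the edge between lane and flap. Tin and push plate are both pushed along its +x.
- lane_end (a point): Middle of the lane end, on the deck top (170 mm above the table). The lane is flat deck, from hopper x -170 to here, between rails 5 mm high, 4 mm thick, centred 39 mm either side (74 mm clear). Beyond here lies the mouth, 104 mm long and 90 mm wide. The flap turns about a line along hopper y 6 mm below this point.
- flap (a joint): Flap angle, rad: 0 shut (leaf level with the deck) to 1.3 open. A steel leaf 100 by 88 mm, hinged at the lane end, covers the mouth and swings down into the box as a chute; rigid with it is the upright push plate. Pushing the plate to +x lowers the leaf. A spring shuts it at once when let go (0.13 Nm shut, 0.2 Nm fully open). The tin cannot open it by its weight; it passes from about 0.9 rad.
- push_plate (a point): Middle of the near (-x) face of the upright push plate, left of the lane: 50 mm wide (hopper y +58 to +108), 3 mm thick, its top 50 mm above the deck when shut. The point is 24 mm above the deck when shut and moves with the flap.
- tin_mid (a point): Centre of the round lidded steel sauce tin, 64 mm in diameter, 30 mm high, 40 to 75 g, standing loose in the lane, z up its axis. It starts 60 to 115 mm before the lane end (hopper x -115 to -60), up to 4 mm off the lane middle. Once its centre is well past the lane end it tips onto the open leaf and slides in.
- square_tin: Square lidded tin, 50 by 50 by 28 mm, loose on the deck right of the lane; to be left. Origin under its centre.
- shaker: Small glass shaker with steel cap, 35 mm in diameter, 57 mm high, on the box's top right of the mouth; to be left. Origin under its centre.
- bowl: White bowl, 150 mm across, 70 mm high, on the table; to be left. Origin under its centre.
- cup: Blue plastic cup, 72 mm across, 85 mm high, on the table; to be left. Origin under its centre.
- spoon: Serving spoon, about 200 mm long, lying on the table; to be left. Its x axis runs from handle to head.
- bottle: Amber bottle, 64 mm in diameter, 190 mm high, on the table; to be left. Origin under its centre.
Things that resemble listed ones, but are neither listed nor needed, are in the scene too. What is shaped like the part that bears tin_mid but pink, red or yellow is not meant.

How it is judged:
By the outcome, as a careful person would: the job done as asked, in the order asked, and still so for the second after the job is handed in, with the robot touching nothing.
It also fails if it takes over 35 s, if anything falls off the work surface, if the arm or the gripper's body presses on something with over 40 N, if the wrist force passes 120 N, or if a joint passes its speed limit or range.

## Working session

There is one attempt and no reset: what is moved stays moved. The work goes in short steps, Python scripts to look and compute and a shell command to move; the robot and the scene stay as the last step left them, time stands still between calls to the robot, and variables do not carry over. Pictures are saved under pics/ and viewed, about 8 in all and at most 12, crops included, and the job is handed in when it is done.

```bash
mkdir -p pics; ls; python3 - <<'E'
from plant import ctrl, vision
import cv2,json,numpy as np
print(ctrl.read_state())
ims=[]
for n in ["scene","side","wrist"]:
    c=vision.capture(n); cv2.imwrite(f"pics/{n}0.png",c["image"])
    d={k:np.array(v).tolist() for k,v in c.items() if k!="image"}; json.dump(d,open(f"{n}.json","w")); print(n,d)
E
```

```text
pics
{'time_s': 0.0, 'joint_positions': array([-1.39587194e-01,  3.13996326e-01,  4.49987313e-02,  1.30360459e+00,
       -5.60991211e-07,  1.43118034e+00]), 'dq': array([-5.73812800e-04,  1.99095593e-03, -1.18088361e-03,  2.44910151e-04,
       -9.56462887e-05, -4.55296598e-04]), 'effort': array([-2.90074182e-03, -4.80629075e+01,  2.98531097e+01,  1.95313990e-02,
       -3.83516899e-04, -4.27451073e-05]), 'tool_pos': array([5.74626488e-01, 5.00849001e-05, 3.03019150e-01]), 'tcp_rot': array([-1.25363402e-04,  9.99999592e-01,  1.43971293e-05, -8.94182968e-04]), 'ft_force': array([ 0.85906047,  0.30136171, -0.82464002]), 'ft_torque': array([0.01381272, 0.0533555 , 0.00839644]), 'grip_width': 0.08551139587640733}
scene {'K': [[372.6297187378623, 0.0, 323.0145875936704], [0.0, 372.6297187378623, 197.52086562544636], [0.0, 0.0, 1.0]], 'distortion': [-0.06795240651522177, 0.0, 0.0, 0.0, 0.0], 'rvec': [0.5835406284405039, 2.7389431354229523, -1.0188386895123713], 'tvec': [0.5087863299396503, -0.08229293991949685, 1.3116387994646572]}
side {'K': [[373.56579906099074, 0.0, 311.56136101642835], [0.0, 373.56579906099074, 198.39862276869016], [0.0, 0.0, 1.0]], 'distortion': [0.00811395162067106, 0.0, 0.0, 0.0, 0.0], 'rvec': [2.2288735836844475, -0.9109055406202904, 0.3942049037492522], 'tvec': [-0.3769005221433414, 0.3604630214335258, 0.8457650659331485]}
wrist {'K': [[310.5616375983171, 0.0, 317.2234103044323], [0.0, 310.5616375983171, 202.45717554794535], [0.0, 0.0, 1.0]], 'distortion': [-0.0325204776118579, 0.0, 0.0, 0.0, 0.0], 'T_tool_cam': [[0.999997932312141, 0.0002101972188465229, -0.002022668675516956, -0.0013510768180458044], [0.0004393708239322907, 0.9488174599754967, 0.31582468966014277, -0.08121287275249311], [0.001985528826485647, -0.315824925334869, 0.9488154057626295, -0.07050689012241707], [0.0, 0.0, 0.0, 1.0]]}
```

View pics/scene0.png

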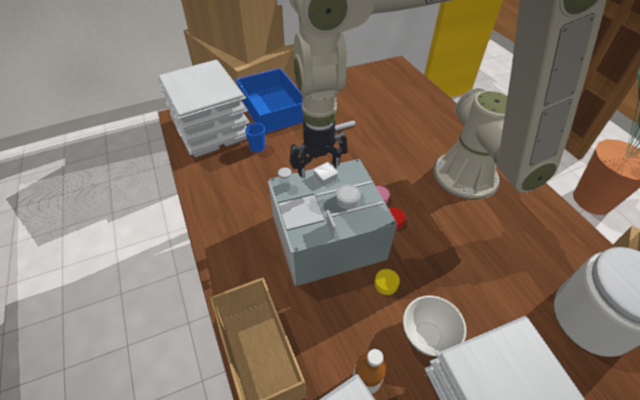

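View pics/side0.png

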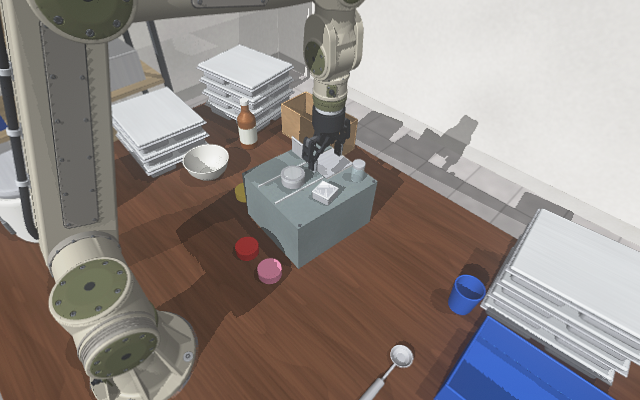

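View pics/wrist0.png

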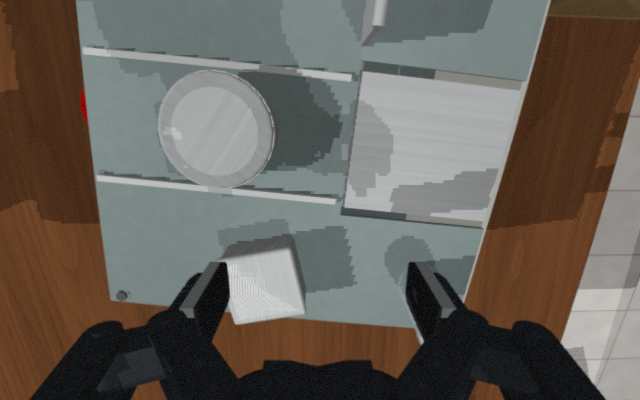

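The wrist view shows the silver tin at (216,129) and the square tin at (265,280). The rails end at (352,77) and (337,201), the leaf is at (435,145), and the push plate foot is at about (372,38).

```bash
cat > h.py <<'E'
import cv2,json,numpy as np
from scipy.spatial.transform import Rotation as R
def T_tool(s):
    T=np.eye(4); q=np.array(s["tcp_rot"]); T[:3,:3]=R.from_quat(q[[1,2,3,0]]).as_matrix(); T[:3,3]=s["tool_pos"]; return T
def back(c,px,z,T=None):
    "pixels -> world points at height z"
    if T is not None: M=T@np.array(c["T_tool_cam"])
    else:
        M=np.eye(4); r=cv2.Rodrigues(np.array(c["rvec"],float))[0]; M[:3,:3]=r.T; M[:3,3]=-r.T@np.array(c["tvec"]).ravel()
    u=cv2.undistortPoints(np.array(px,float).reshape(-1,1,2),np.array(c["K"]),np.array(c["distortion"])).reshape(-1,2)
    d=np.c_[u,np.ones(len(u))]@M[:3,:3].T
    return M[:3,3]+d*((z-M[2,3])/d[:,2])[:,None]
E
python3 - <<'E'
from h import *; from plant import ctrl
T=T_tool(ctrl.read_state()); c=json.load(open("wrist.json"))
r=back(c,[[352,77],[337,201],[85,50],[98,179]],.175,T)[:,:2]; print("rails",r.round(4))
print("rail gap",np.linalg.norm(r[0]-r[1]),"len",np.linalg.norm(r[0]-r[2]))
ex=(r[0]+r[1]-r[2]-r[3]); yaw=np.arctan2(ex[1],ex[0]); print("yaw",yaw)
o=(r[0]+r[1])/2; print("rail end mid",o)
Rh=np.array([[np.cos(yaw),-np.sin(yaw)],[np.sin(yaw),np.cos(yaw)]])
for n,p,z in [("tin",(216,129),.2),("plate foot",(364,44),.17),("plate top r",(373,24),.22),("leaf",(362,66),.17),("leaf",(345,208),.17),("leaf",(522,82),.17),("leaf",(484,226),.17),("box corner",(112,299),.17),("bc",(78,0),.17),("sq",(265,280),.198)]:
    w=back(c,[p],z,T)[0,:2]; print(n,w.round(4),"hopper",((w-o)@Rh).round(4))
s=json.load(open("side.json"))
w=back(s,[[291,172]],.2)[0,:2]; print("tin side",w,(w-o)@Rh)
E
```

```text
rails [[0.5936 0.0941]
 [0.5861 0.0162]
 [0.4346 0.1106]
 [0.4258 0.0316]]
rail gap 0.07831213068208878 len 0.1598379272339445
yaw -0.09984971524949988
rail end mid [0.58986383 0.05512757]
tin [0.5172 0.066 ] hopper [-0.0733  0.0035]
plate foot [0.6007 0.1129] hopper [0.005  0.0586]
plate top r [0.5977 0.1133] hopper [0.002  0.0586]
leaf [0.6    0.1007] hopper [0.0055 0.0464]
leaf [0.5921 0.0094] hopper [ 0.0068 -0.0453]
leaf [0.7002 0.0925] hopper [0.1061 0.0482]
leaf [ 0.692  -0.0042] hopper [ 0.1076 -0.0489]
box corner [ 0.4108 -0.0669] hopper [-0.166  -0.1393]
bc [0.4325 0.1385] hopper [-0.1649  0.0673]
sq [ 0.5388 -0.0306] hopper [-0.0423 -0.0904]
tin side [0.51635759 0.06699413] [-0.07432302  0.00448006]
```

```bash
cat >> h.py <<'E'
O=np.array([.5939,.0547]); YAW=-.100
RH=R.from_euler("z",YAW).as_matrix()[:2,:2]
def w2h(p): return (np.array(p)[:2]-O)@RH
def rows(s,hx,hy,z):
    "tool-axis shift, in jog units, from the state to a hopper target; also hopper pose now"
    T=T_tool(s); h=w2h(T[:3,3]); ja=np.degrees(np.arctan2(T[1,0],T[0,0])-YAW)
    t=np.r_[O+RH@np.array([hx,hy]),z]; d=T[:3,:3].T@(t-T[:3,3])
    print("t",round(s["time_s"],2),"hop",h.round(4),"z",round(T[2,3],4),"jaw deg",round(ja,1),"f",np.round(s["ft_force"],1)); print("shift units",(d/.75).round(4),"mm",(d*1e3).round(1))
E
python3 -m jog '[[0,0,-0.0955,0,0,-0.02,1],[0,0,-0.0955,0,0,-0.02,1],[0,0,-0.0955,0,0,0,1],[0,0,-0.0955,0,0,0,1]]'
python3 -c "
from h import *; from plant import ctrl
rows(ctrl.read_state(),-.102,.037,.285)"
```

```text
time_s: 0.65
tool_pos: [0.575, 0.0, 0.3338]
tcp_rot: [-0.0, 0.955, 0.298, -0.0]
ft_force: [-0.2, 0.1, -0.4]
grip_width: 0.0853
t 0.65 hop [-0.0134 -0.0563] z 0.3338 jaw deg 40.4 f [-0.2  0.1 -0.4]
shift units [-0.0094 -0.1713  0.0651] mm [  -7.  -128.5   48.8]
```

```bash

python3 -m jog '[[0,0,0,-0.003,-0.057,0,1],[0,0,0,-0.003,-0.057,0,1],[0,0,0,-0.0034,-0.0573,0,1],[0,0,0,0,0,0.033,1],[0,0,0,0,0,0.032,1],[0,0,0,0,0,0,1]]'
python3 -c "
from h import *; from plant import ctrl,vision
s=ctrl.read_state();rows(s,-.102,.037,.265)
a=vision.capture('side')['image'][110:290,220:400]; b=vision.capture('scene')['image'][130:310,230:410]
cv2.imwrite('pics/a1.png',np.hstack([cv2.resize(i,None,fx=2.2,fy=2.2,interpolation=2) for i in (a,b)]))"
```

```text
time_s: 1.4
tool_pos: [0.4953, 0.1021, 0.2834]
tcp_rot: [-0.0, 0.955, 0.296, -0.002]
ft_force: [0.2, -0.2, 0.3]
grip_width: 0.0854
t 1.4 hop [-0.1028  0.0373] z 0.2834 jaw deg 40.1 f [ 0.2 -0.2  0.3]
shift units [0.0006 0.0011 0.0246] mm [ 0.5  0.8 18.4]
```

View pics/a1.png

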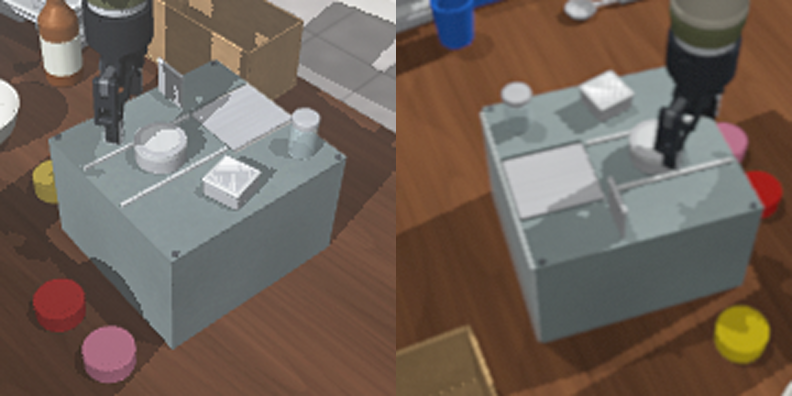

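Side view: a finger's tip is at about px (272,173). Scene view: the other tip is at about (354,205). I'll triangulate the tip heights from these.

```bash
python3 -c "
from h import *
a=json.load(open('side.json'));b=json.load(open('scene.json'))
for z in (.20,.21,.22,.23): print(z,w2h(back(a,[[272.3,173.6]],z)[0]).round(4),w2h(back(b,[[353.6,205]],z)[0]).round(4))"
```

```text
0.2 [-0.1211  0.0298] [-0.0742  0.0448]
0.21 [-0.127   0.0204] [-0.0703  0.0524]
0.22 [-0.133   0.0109] [-0.0665  0.0599]
0.23 [-0.1389  0.0015] [-0.0627  0.0674]
```

```bash

python3 -m jog '[[0,0,0,0,0,0.03,1],[0,0,0,0,0,0.022,1],[0,0,0,0,0,0.008,1],[0,0,0,0,0,0,1]]'
python3 -c "
from h import *; from plant import ctrl,vision
s=ctrl.read_state();rows(s,-.052,.037,.238)
a=vision.capture('side')['image'][130:220,235:325]; b=vision.capture('scene')['image'][150:240,300:390]
cv2.imwrite('pics/a2.png',np.hstack([cv2.resize(i,None,fx=4.4,fy=4.4,interpolation=2) for i in (a,b)]))"
```

```text
time_s: 2.0
tool_pos: [0.497, 0.1019, 0.2407]
tcp_rot: [0.0, 0.955, 0.295, 0.0]
ft_force: [0.0, -0.1, 0.4]
grip_width: 0.0853
t 2.0 hop [-0.1011  0.0373] z 0.2407 jaw deg 40.1 f [ 0.  -0.1  0.4]
shift units [0.0498 0.0425 0.0037] mm [37.4 31.9  2.8]
```

View pics/a2.png

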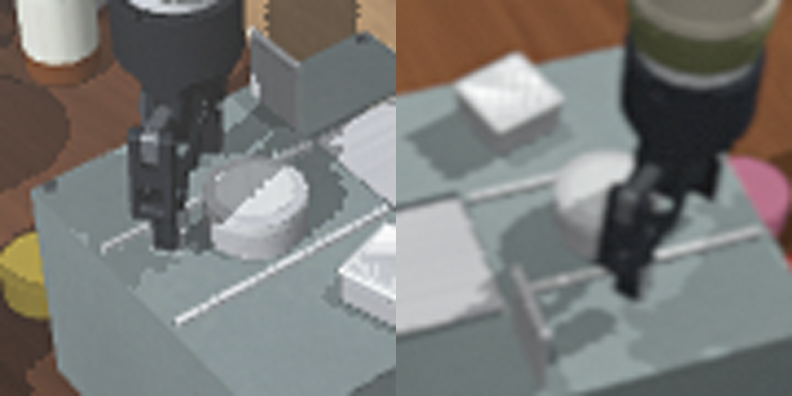

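```bash

python3 -m jog '[[0,0,0,0.0102,0.0087,0.002,1],[0,0,0,0.0102,0.0087,0,1],[0,0,0,0.0102,0.0087,0,1],[0,0,0,0.0102,0.0087,0,1],[0,0,0,0.0102,0.0087,0,1],[0,0,0,0,0,0,1]]'
python3 -c "
from h import *; from plant import ctrl,vision
s=ctrl.read_state();rows(s,-.016,.037,.239)
a=vision.capture('side')['image'][130:220,235:325]; b=vision.capture('scene')['image'][150:240,300:390]
cv2.imwrite('pics/a3.png',np.hstack([cv2.resize(i,None,fx=4.4,fy=4.4,interpolation=2) for i in (a,b)]))"
```

```text
time_s: 2.85
tool_pos: [0.5472, 0.0966, 0.2384]
tcp_rot: [-0.0, 0.955, 0.295, -0.0]
ft_force: [-1.8, -0.2, 1.1]
grip_width: 0.0853
t 2.85 hop [-0.0506  0.0371] z 0.2384 jaw deg 40.1 f [-1.8 -0.2  1.1]
shift units [ 0.0353  0.0298 -0.0008] mm [26.5 22.3 -0.6]
```

View pics/a3.png

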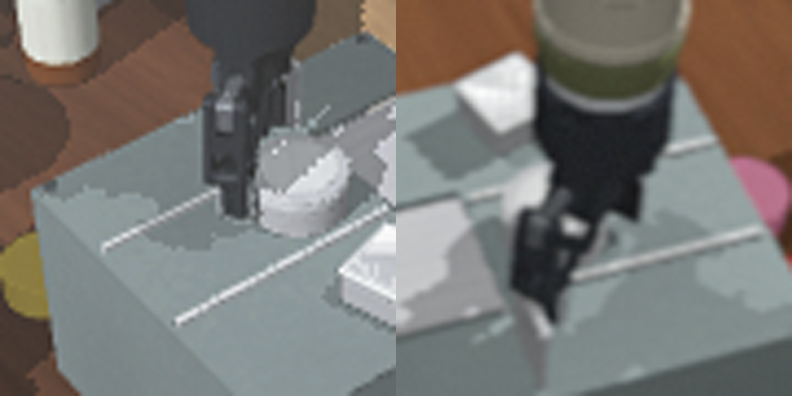

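```bash

python3 -m jog '[[0,0,0,0.0102,0.0087,0,1],[0,0,0,0.0082,0.0070,0,1],[0,0,0,0,0,0,1]]'
python3 -c "
from h import *; from plant import ctrl,vision
s=ctrl.read_state();rows(s,-.016,.037,.239)
a=vision.capture('side')['image'][130:220,255:345]; b=vision.capture('scene')['image'][150:240,270:360]
cv2.imwrite('pics/a4.png',np.hstack([cv2.resize(i,None,fx=4.4,fy=4.4,interpolation=2) for i in (a,b)]))"
```

```text
time_s: 3.32
tool_pos: [0.5631, 0.095, 0.2374]
tcp_rot: [-0.001, 0.955, 0.296, -0.003]
ft_force: [-6.8, 0.9, 1.0]
grip_width: 0.0853
t 3.33 hop [-0.0346  0.037 ] z 0.2374 jaw deg 40.1 f [-6.8  0.9  1. ]
shift units [ 0.019   0.016  -0.0022] mm [14.2 12.  -1.7]
```

View pics/a4.png

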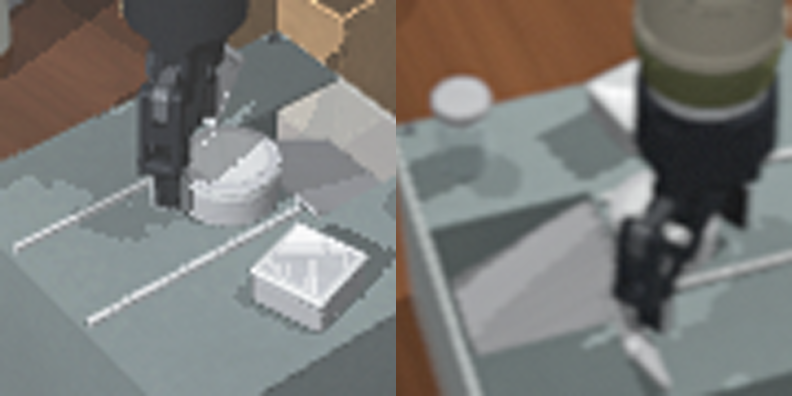

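```bash

python3 -m jog '[[0,0,0,0.0082,0.0070,0,1],[0,0,0,0.0092,0.0078,0,1],[0,0,0,0,0,0,1]]'
python3 -c "
from h import *; from plant import ctrl,vision
s=ctrl.read_state();rows(s,-.003,.037,.238)
a=vision.capture('side')['image'][130:220,255:345]; b=vision.capture('scene')['image'][150:240,270:360]
cv2.imwrite('pics/a5.png',np.hstack([cv2.resize(i,None,fx=4.4,fy=4.4,interpolation=2) for i in (a,b)]))"
```

```text
time_s: 3.8
tool_pos: [0.5808, 0.0931, 0.238]
tcp_rot: [-0.001, 0.955, 0.296, -0.002]
ft_force: [-5.9, -0.0, 2.0]
grip_width: 0.0852
t 3.8 hop [-0.0169  0.0369] z 0.238 jaw deg 40.1 f [-5.9 -0.   2. ]
shift units [ 0.0142  0.0118 -0.    ] mm [10.7  8.8 -0. ]
```

View pics/a5.png

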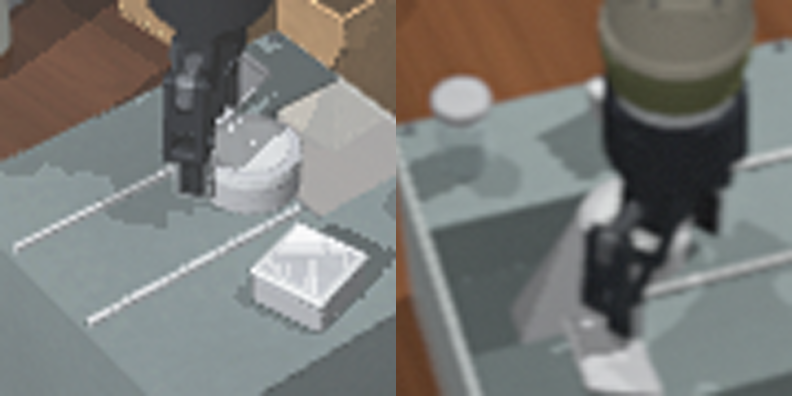

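```bash

python3 -m jog '[[0,0,-0.089,0.0056,0.0047,0,1],[0,0,-0.089,0.0049,0.0055,0,1],[0,0,-0.089,0.0041,0.0061,0,1],[0,0,0,0,0,0,1],[0,0,0,0,0,0,1]]'
python3 -c "
from h import *; from plant import ctrl,vision
s=ctrl.read_state();rows(s,-.003,.037,.238)
a=vision.capture('side')['image'][130:220,255:345]; b=vision.capture('scene')['image'][150:240,270:360]
cv2.imwrite('pics/a6.png',np.hstack([cv2.resize(i,None,fx=4.4,fy=4.4,interpolation=2) for i in (a,b)]))"
```

```text
time_s: 4.53
tool_pos: [0.5985, 0.0911, 0.2391]
tcp_rot: [0.0, 0.873, 0.487, 0.0]
ft_force: [-2.1, -1.7, 4.0]
grip_width: 0.0857
t 4.53 hop [0.0009 0.0367] z 0.2391 jaw deg 64.0 f [-2.1 -1.7  4. ]
shift units [-0.0019 -0.0049  0.0015] mm [-1.4 -3.7  1.1]
```

View pics/a6.png

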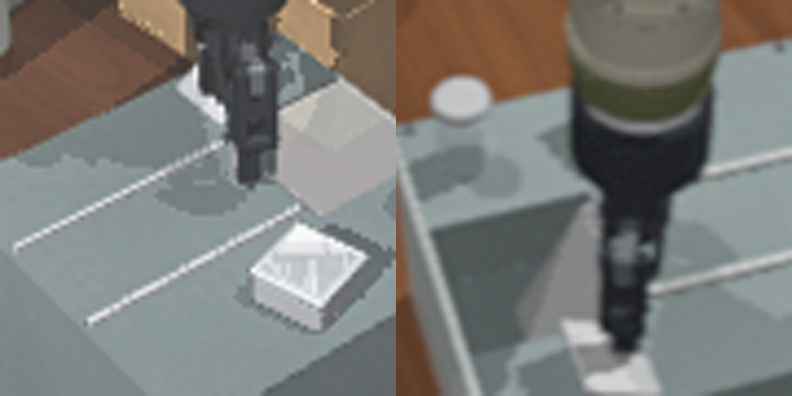

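The tin has gone through the mouth and is no longer on the lane or the visible leaf. I'll back away along −x so the flap closes behind the finger, then go up.

```bash

python3 -m jog '[[0,0,0,-0.0117,-0.024,0,1],[0,0,0,-0.0117,-0.024,0,1],[0,0,0,-0.0117,-0.024,0,1],[0,0,0,-0.006,-0.012,0,1],[0,0,0,0,0,-0.05,1],[0,0,0,0,0,-0.06,1],[0,0,0,0,0,-0.06,1],[0,0,0,0,0,0,1]]'
python3 -m jog '[[0,0,0,-0.02,-0.04,-0.02,1],[0,0,0,-0.02,-0.04,0,1],[0,0,0,0,0,0,1],[0,0,0,0,0,0,1]]'
python3 -c "
from h import *; from plant import ctrl,vision
s=ctrl.read_state();rows(s,-.003,.037,.238)
a=vision.capture('side')['image'][110:290,220:400]; b=vision.capture('scene')['image'][130:310,230:410]
cv2.imwrite('pics/a7.png',np.hstack([cv2.resize(i,None,fx=2.2,fy=2.2,interpolation=2) for i in (a,b)]))"
```

```text
time_s: 5.62
tool_pos: [0.5303, 0.0983, 0.3701]
tcp_rot: [0.002, 0.873, 0.488, 0.004]
ft_force: [0.2, 0.0, -1.0]
grip_width: 0.0853
time_s: 6.12
tool_pos: [0.462, 0.104, 0.3805]
tcp_rot: [0.0, 0.873, 0.488, 0.0]
ft_force: [0.7, -0.4, -0.8]
grip_width: 0.0854
t 6.12 hop [-0.1361  0.0359] z 0.3805 jaw deg 64.1 f [ 0.7 -0.4 -0.8]
shift units [0.0787 0.159  0.19  ] mm [ 59.1 119.3 142.5]
```

View pics/a7.png

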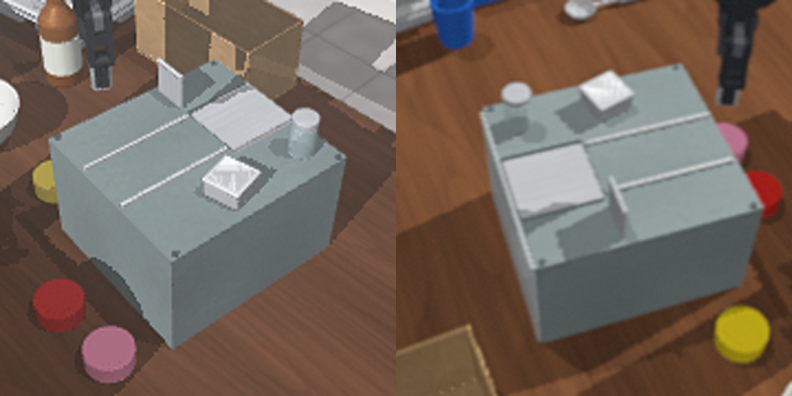

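The flap is shut, with the leaf level and the plate upright. The tin is gone from the deck, and the square tin and shaker are where they were. The gripper is clear, so I'm handing in.

```bash
python3 -c "
from plant import ctrl
print(ctrl.close_job())"
```

```text
the job is handed in; nothing more can be done
None
```

The tin was pushed through the mouth by one finger while the other held the flap open, and the job is handed in at about 6.1 s.

- **Order:** The tin started about 77 mm before the lane end, too far for both fingers to reach tin and open flap at once. So the rear finger slid it about 33 mm along the lane before the plate was reached. One finger then opened the flap by its plate to roughly 1.0–1.2 rad (estimated from the pictures and geometry). It held there while I turned the hand and the other finger pushed the tin in.
- **Last checks:** In the final side and scene crops the flap is shut, the lane and deck are clear of the tin, and the square tin and shaker have not moved. The gripper is well clear and touching nothing. At every stop the force reading was under about 7 N.
- **Not confirmed:** I did not see the tin through the clear wall. That it is inside rests on its being gone from the top and the flap closing fully. The final crops leave out most of the table, so the bowl, cup, spoon and bottle were not all checked; the arm stayed above the box the whole time.

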